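Lock a pill organiser in the filling fixture

ROBOT

A 6-joint arm with a two-finger parallel gripper is mounted at the origin on the work surface. World frame = base frame: x ahead of the robot, y to its left, z up, the work surface at z = 0. Lengths are in m, angles in degrees, forces in N, time in s.
With the tool pointing down it reaches from about 0.3 to 0.875 m from the base axis. Payload 6.4 kg.
Tool frame: the origin (TCP) lies at the very end of the fingers, on their centre line; the grasp point (between the pads) lies 19 mm behind it; z points along the fingers, y is the line along which they close (so a half turn about z gives the same grasp; the last joint's range is limited). The gripper opens to 88 mm and grips with 3 to 60 N. Pads are 18 mm wide; open, the fingers measure 123 mm over their backs; the gripper's body (75 mm by 187 mm) begins 45 mm behind the grasp point.
Start: joints at [53.211, 10.359, 92.074, -0, 77.567, -11.82], TCP at [0.243, 0.521, 0.239] pointing down, gripper open.
Joint ranges: [-171.53, 171.53], [-51.25, 118.39], [17.06, 147.69], [-65.23, 245.23], [0, 150.52], [-178.68, 178.68]. Speed limits (degrees/s): [147.25, 147.25, 172.46, 180, 180, 180].

INTERFACE

Orientations are given as [roll, pitch, yaw] about the fixed x, y, z axes, in that order (R = Rz(yaw) Ry(pitch) Rx(roll)).
In Python, from plant import arm gives the robot as it stands.
- The arm moves only by the tool jog_arm, never from a script. Its argument "series" is a list of rows, each an object of numbers: "ax", "ay", "az": the turn, a rotation vector about the world's x, y, z in rad; "dx", "dy", "dz": the shift along the world's x, y, z in mm; "gripper": the closure, from 0 (fully open) to 1 (shut). In form: [{"ax": .., "ay": .., "az": .., "dx": .., "dy": .., "dz": .., "gripper": ..}, ...]. A call has 1 to 12 rows; each row shifts and turns the commanded pose from where the row before left it; what a row does not reach is not made up. A row lasts 1/10 s, in which the tool goes at most 50 mm and 8.59 degrees, less where a joint would pass 70% of its speed; a pose out of reach is approached as far as the arm can. A call is refused whole if a number of a shift passes 50 or a number of a turn 0.15, either way. A call with a gripper value outside its range is refused whole. The fingers move at their own pace and stop on an object; "force" is the grip in N (left out, the last holds). Time passes only in rows, so rows that do not move let the fingers close. It gives the time, the measured TCP pose, the force, the opening and the grip force at its end, in the units of the state.
- arm.observe(): the state, without advancing time (a new reading comes with each control period).
- arm.snapshot(name): name is "side" or "top"; returns the picture (384x512x3 uint8, red, green, blue); there is no depth.
- arm.camera_params(name): a dict with "vertical_fov" (degrees; the focal length in pixels is half the picture's height over the tangent of half this angle, whatever the lens; pixels are square), "cx", "cy" (the principal point, pixels), "dist_coeffs" ([k1, k2, p1, p2, k3] as OpenCV has them; the pictures are not rectified), "origin" and "orientation" of the camera in the world. Camera axes: x right, y down, z forward; pixel columns grow to the right and rows downward; lengths in m; the calibration is good to about 2 mm. A picture is of the moment at which its call begins. camera_params takes no time and is no camera call.
- arm.finish_job(): hands the job in; it is judged then, once.
The state is a dict: "t": time; "joint_pos": joint angles; "joint_vel": joint speeds; "joint_efforts": joint torques, N m; "eef_pos": TCP position; "orientation": TCP orientation; "force": force on the tool from outside, world axes, zero at the start; "moment": the same for the moment, N m; "gripper_width": opening from 0.0 (shut) to 1.0 (fully open); "gripper_force": force on a finger pad.
Only numpy, scipy, OpenCV 4.12 (cv2) and the standard library are available. Lean on these libraries where they do the work, as an engineer would, in place of code of your own. Each camera call takes 0.05 s, during which the arm holds its last target. There are 200 camera calls.

TASK

Get the weekly pill organiser ready for filling: without picking anything up, push it along between the blue guide rails of the filling fixture until it sits fully home against the end stop, and only then flip the clamp's red-knobbed lever over past centre, so that it snaps down and its rubber pad holds the organiser. The organiser must stay down on the plate the whole time, and the vial, cup and other things around should be left where they are.

Things in the scene. Friction and masses are not known exactly. Their poses are not given: they have to be found in the camera images.
- fixture: filling fixture fixed to the counter: aluminium plate 240 x 290 mm, 8 mm thick; origin on the counter surface, x = push direction (away from the robot, to the end stop), y left, z up. Two blue guide rails along x, inner faces at y = -73 and +73 mm, x = -100 to 100, tops at z = 22 mm. Right of the organiser stands the clamp; the plate left of the left rail (y = 81 to 150 mm) is a ledge for small things
- end_stop (a point): middle of the blue end stop's face, which the organiser must meet: at fixture x = 95, y = 0, z = 19 mm; axes as the fixture's; the stop's top is at z = 30 mm
- organiser: loose weekly pill organiser, white with 4 x 7 coloured lids: 110 mm along x, 140 mm along y, 30 mm high, about 0.35 kg; slides on the plate between the rails (3 mm play each side), at first 30 to 60 mm short of the end stop. Origin at the centre of its underside, axes as the fixture's; fully home its origin is at fixture x = 40 mm
- clamp (a joint): clamp lever angle (rad). 0 = open: lever leans 0.50 outward (to fixture -y, away from the organiser), pad arm raised. Grows as the lever swings towards the organiser (+y). A spring holds either end: upright is 0.50, just before that (0.48) it snaps over by itself until the pad rests on the organiser at about 1.07 (limit 1.18 with nothing under it). 5 to 12 N on knob or upper shaft pushes it over
- clamp_knob (a point): centre of the red ball knob (26 mm across) at the end of the steel lever (shaft 12 mm thick), 100 mm from the pivot; moves with the lever: about 138 mm above the counter at both ends, 152 mm when upright
- clamp_pivot (a point): the lever's hinge axis, which runs along fixture x: at fixture x = 75, y = -108, z = 52 mm. Around it stand the grey block and steel cheeks, x = 51 to 103, y = -125 to -95 mm, top at z = 62 mm
- clamp_pad (a point): centre of the underside of the black rubber pad (16 mm across) under the clamp's short arm, 47 mm from the pivot; when closed it bears on the organiser's right-hand rim. It turns with the lever and stands up in the air while the clamp is open
- vial: amber pill vial with a white cap, 30 mm across, 62 mm high, standing on the fixture's left ledge; origin at the centre of its underside
- dose_cup: small white dosing cup, 38 mm across the rim, 34 mm high, standing on the fixture's left ledge; origin at the centre of its underside
- pill_bottle: white pill jar with a green cap, 60 mm across, 100 mm high; origin at the centre of its underside
- carton_red: white medicine carton with a red band, 45 x 110 x 60 mm (x, y, z); origin at the centre of its underside
- carton_green: white medicine carton with a green band, 60 x 90 x 40 mm (x, y, z); origin at the centre of its underside
- syrup: amber medicine bottle with a white cap, 54 mm across, 140 mm high; origin at the centre of its underside
- spatula: counting spatula with a blue handle, 180 mm long, lying flat; its x axis points from handle to blade

How it is judged (in metres and radians):
On the way, in this order (a step that is already met when the one before it is completed fails the run):
1. the organiser is home against the end stop while the clamp is still open (x of organiser in the frame of fixture above 0.037 m and value of joint clamp below 0.35 rad), for 0.2 s.
2. the lever has snapped over and its pad presses on the organiser (value of joint clamp above 0.95 rad and contact force between clamp and organiser above 1 N), for 0.2 s.
At the end, for the whole second after the job is handed in: The organiser lies flat on the plate within 3 mm of the end stop, at rest, and the clamp lever is closed (joint above 0.95 rad) with its pad pressing on the organiser by more than 1 N (all of step 2 and x of organiser in the frame of fixture above 0.037 m and z of organiser in the frame of fixture below 0.013 m and linear speed of organiser below 0.01 m/s and velocity of joint clamp below 0.05 rad/s); the robot touches nothing.
It fails at once if the organiser is lifted more than 10 mm or tipped (height (world z) of organiser above 0.018 m or angle between organiser's own z axis and vertical above 0.15 rad).
It fails at once if a thing standing around is moved more than 25 mm or lifted (distance of any of vial, dose_cup, pill_bottle, carton_red, carton_green, syrup, spatula from where it was at the start of the episode above 0.025 m).
It fails at once if a standing thing is tipped over (angle between any of vial, dose_cup, pill_bottle, carton_red, carton_green, syrup's own z axis and vertical above 0.5 rad).
It also fails if it takes over 45 s, if anything falls off the work surface, if the arm or the gripper's body presses on something with over 40 N, if the wrist force passes 120 N, or if a joint passes its speed limit or range.

## Working session

There is one attempt and no reset: what is moved stays moved. The work goes in short steps, Python scripts to look and compute and a tool call to move; the robot and the scene stay as the last step left them, time stands still between calls to the robot, and variables do not carry over. Pictures are saved under pics/ and viewed, at most 10 in all, crops included, and the job is handed in when it is done.

Besides the shell and the picture viewer there is one more tool, called after ">>>" as a command line: name --argument value ..., lists and objects as JSON in quotes. jog_arm: Moves the arm, as the interface text tells. Its arguments: {"type":"object","properties":{"series":{"type":"array"},"force":{"type":"number"}},"required":["series"]}

```bash
mkdir -p pics; ls; python3 - <<'E'
from plant import arm
import cv2
for n in("side","top"):
    cv2.imwrite(f"pics/{n}0.png",cv2.cvtColor(arm.snapshot(n),cv2.COLOR_RGB2BGR)); print(arm.camera_params(n))
print(arm.observe())
E
```

```text
pics
{'vertical_fov': 46.412999799482826, 'cx': 250.09312572373534, 'cy': 189.97599870646266, 'dist_coeffs': array([-0.00732782,  0.        ,  0.        ,  0.        ,  0.        ]), 'origin': array([0.32504171, 1.00234308, 1.08659276]), 'orientation': array([-133.28148428,    0.32492915, -169.76873937])}
{'vertical_fov': 49.6085496971947, 'cx': 263.81751632169517, 'cy': 198.334643109506, 'dist_coeffs': array([-0.05969892,  0.        ,  0.        ,  0.        ,  0.        ]), 'origin': array([0.28610818, 0.00939998, 1.57681489]), 'orientation': array([-170.71719172,   -1.42105465,  -88.29350766])}
{'t': 0.1, 'joint_pos': array([ 5.32115949e+01,  1.03996482e+01,  9.21244407e+01, -6.92107674e-04,
        7.75667001e+01, -1.18215885e+01]), 'joint_vel': array([-0.08122445, -0.00595644, -0.2276693 ,  0.04924142,  0.03660317,
       -0.06900109]), 'joint_efforts': array([ 7.92990140e-04, -4.34819841e+01, -3.42699909e+01,  7.04822992e-02,
        3.39495752e-02,  3.72348552e-06]), 'eef_pos': array([0.24241675, 0.52088235, 0.23789302]), 'orientation': array([-1.79910998e+02, -1.79381649e-02,  1.55033319e+02]), 'force': array([-0.66615169,  0.17232269,  0.11295888]), 'moment': array([-0.02718952,  0.01025432, -0.00645738]), 'gripper_force': 0.0, 'gripper_width': 0.997839323558257}
```

View pics/top0.png

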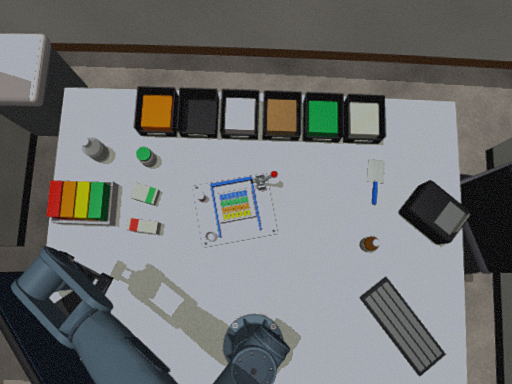

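View pics/side0.png

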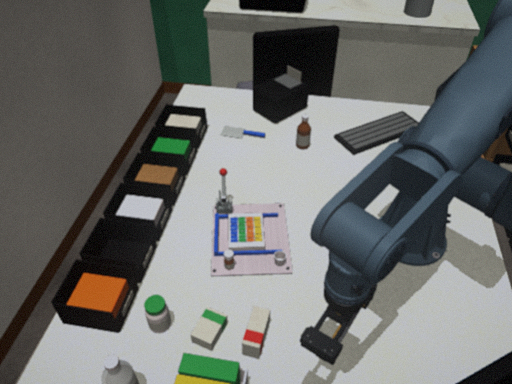

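The top view shows the plate at about columns 194–278, rows 176–247. The knob is at (274,174), the vial at (203,198) and the cup at (211,236). I'll enlarge both views to get the fixture pose.

```bash
cat > h.py <<'E'
import numpy as np, cv2
from scipy.spatial.transform import Rotation as R
from plant import arm
def cam(n):
    p=arm.camera_params(n); f=192/np.tan(np.radians(p["vertical_fov"]/2))
    K=np.array([[f,0,p["cx"]],[0,f,p["cy"]],[0,0,1.]])
    return K,p["dist_coeffs"],np.array(p["origin"]),R.from_euler("xyz",p["orientation"],degrees=True).as_matrix()
def proj(n,P):
    K,d,o,M=cam(n); r=cv2.Rodrigues(M.T)[0]
    return cv2.projectPoints(np.atleast_2d(np.array(P,float)),r,-M.T@o,K,d)[0][:,0]
def back(n,uv,z):
    K,d,o,M=cam(n); q=cv2.undistortPoints(np.array(uv,float).reshape(-1,1,2),K,d)[:,0]
    v=np.c_[q,np.ones(len(q))]@M.T; return o+v*((z-o[2])/v[:,2])[:,None]
def crop(n,name,x0,y0,w,h,s,img=None):
    im=arm.snapshot(n) if img is None else img
    c=cv2.resize(im[y0:y0+h,x0:x0+w],None,fx=s,fy=s,interpolation=cv2.INTER_CUBIC)
    cv2.imwrite(f"pics/{name}.png",cv2.cvtColor(c,cv2.COLOR_RGB2BGR))
E
python3 - <<'E'
from h import *
crop("top","top1",188,165,100,90,6.5)
crop("side","side1",200,160,100,120,5)
E
```

```text
(no output)
```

View pics/top1.png

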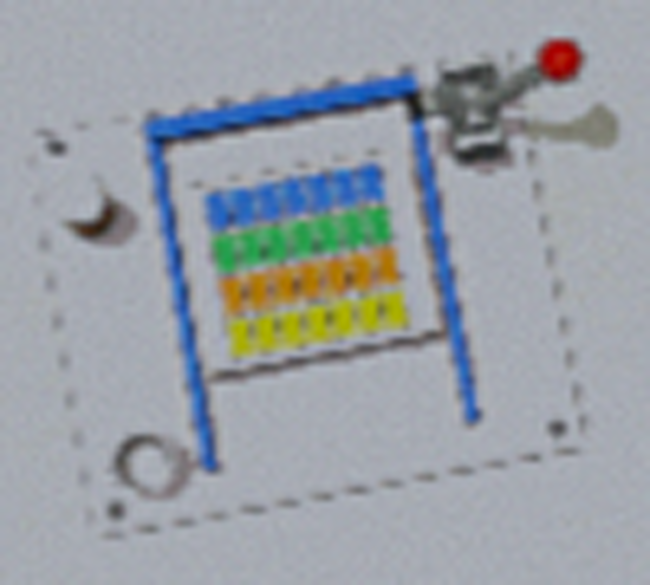

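View pics/side1.png

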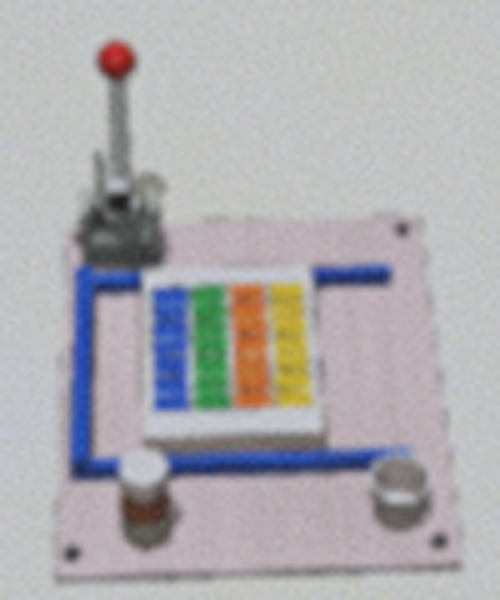

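```bash
cat >> h.py <<'E'
def uvt(p): return (np.array(p,float)+.5)/6.5-.5+[188,165]
def uvs(p): return (np.array(p,float)+.5)/5-.5+[200,160]
def F(p,q):
    c,s=np.cos(q[2]),np.sin(q[2]); p=np.array(p,float)/1000
    return np.c_[q[0]+c*p[:,0]-s*p[:,1],q[1]+s*p[:,0]+c*p[:,1],p[:,2]]
E
python3 - <<'E'
from h import *
from scipy.optimize import least_squares
T=[((209,470),(-100,77,22)),((474,422),(-100,-77,22)),((560,60),(75,-156,139)),((172,143),(95,73,26)),((411,100),(95,-73,26))]
S=[((390,273),(-100,-77,20)),((116,59),(75,-156,139)),((98,272),(95,-73,26)),((95,463),(95,73,26))]
tu=np.array([uvt(a) for a,_ in T]);su=np.array([uvs(a) for a,_ in S])
def res(q,sep=False):
    a=proj("top",F([b for _,b in T],q))-tu; b=proj("side",F([b for _,b in S],q))-su
    return (a,b) if sep else np.r_[a.ravel(),b.ravel()]
r=least_squares(res,[.55,0.05,.1],loss="soft_l1"); q=r.x
print(q,np.degrees(q[2])); print(*[x.round(1) for x in res(q,True)])
np.save("q.npy",q)
def inF(P):
    d=P[:,:2]-q[:2];c,s=np.cos(q[2]),np.sin(q[2]); return np.c_[d@[c,s],d@[-s,c]].round(4)
print("org near bottom edge",inF(back("top",[uvt((215,377)),uvt((440,335))],.010)))
print("org side near top corners",inF(back("side",[uvs((310,268)),uvs((323,432)),uvs((140,268)),uvs((147,438))],.038)))
print("cup",inF(back("top",[uvt((152,462))],.042)),"vial cap",inF(back("side",[uvs((145,468))],.070)))
print("plate corners",inF(back("top",[uvt((105,535)),uvt((580,450))],.008)))
E
```

```text
[0.50282252 0.08248728 0.21503405] 12.320543498241966
[[ 0.6  0.4]
 [ 0.4  0.3]
 [ 0.6  0.6]
 [-1.4 -0.2]
 [-0.3 -0.3]] [[ 0.4 -0.3]
 [ 0.4  0.9]
 [-0.7  1.3]
 [-0.9 -1.8]]
org near bottom edge [[-0.0445  0.0671]
 [-0.044  -0.066 ]]
org side near top corners [[-0.0453 -0.0652]
 [-0.0456  0.0716]
 [ 0.0647 -0.0698]
 [ 0.0605  0.0719]]
cup [[-0.0895  0.1085]] vial cap [[0.0606 0.1205]]
plate corners [[-0.1231  0.145 ]
 [-0.1248 -0.1339]]
```

Fit is good to about 1 px: fixture at (0.503, 0.082), yaw 12.3°. The organiser's near face is at fixture x of about -45 mm, roughly 30 mm short. Now I'll move above the entry with the fingers shut and squared to the fixture.

>>> jog_arm --series '[{"dx":14,"dy":-38,"az":0.0543,"gripper":1},{"dx":14,"dy":-38,"az":0.0543,"gripper":1},{"dx":14,"dy":-38,"az":0.0543,"gripper":1},{"dx":14,"dy":-38,"az":0.0543,"gripper":1},{"dx":14,"dy":-38,"az":0.0543,"gripper":1},{"dx":14,"dy":-38,"az":0.0543,"gripper":1},{"dx":14,"dy":-38,"az":0.0543,"gripper":1},{"dx":14,"dy":-38,"az":0.0543,"gripper":1},{"dx":14,"dy":-38,"az":0.0543,"gripper":1},{"dx":14,"dy":-38,"az":0.0543,"gripper":1},{"dx":14,"dy":-38,"az":0.0543,"gripper":1},{"dx":14,"dy":-38,"az":0.0543,"gripper":1}]'

```text
schema error: expected keys ax, ay, az, dx, dy, dz, gripper
```

>>> jog_arm --series '[{"ax":0,"ay":0,"az":0.0543,"dx":14,"dy":-38,"dz":0,"gripper":1},{"ax":0,"ay":0,"az":0.0543,"dx":14,"dy":-38,"dz":0,"gripper":1},{"ax":0,"ay":0,"az":0.0543,"dx":14,"dy":-38,"dz":0,"gripper":1},{"ax":0,"ay":0,"az":0.0543,"dx":14,"dy":-38,"dz":0,"gripper":1},{"ax":0,"ay":0,"az":0.0543,"dx":14,"dy":-38,"dz":0,"gripper":1},{"ax":0,"ay":0,"az":0.0543,"dx":14,"dy":-38,"dz":0,"gripper":1},{"ax":0,"ay":0,"az":0.0543,"dx":14,"dy":-38,"dz":0,"gripper":1},{"ax":0,"ay":0,"az":0.0543,"dx":14,"dy":-38,"dz":0,"gripper":1},{"ax":0,"ay":0,"az":0.0543,"dx":14,"dy":-38,"dz":0,"gripper":1},{"ax":0,"ay":0,"az":0.0543,"dx":14,"dy":-38,"dz":0,"gripper":1},{"ax":0,"ay":0,"az":0.0543,"dx":14,"dy":-38,"dz":0,"gripper":1},{"ax":0,"ay":0,"az":0.0543,"dx":14,"dy":-38,"dz":0,"gripper":1}]'

```text
t: 1.4
eef_pos: [0.4109, 0.0637, 0.2388]
orientation: [-180.0, 0.0, -167.5]
force: [0.4, -0.5, 0.5]
gripper_width: 0.007
gripper_force: 0.0
```

>>> jog_arm --series '[{"ax":0,"ay":0,"az":0,"dx":0,"dy":0,"dz":-40,"gripper":1},{"ax":0,"ay":0,"az":0,"dx":0,"dy":0,"dz":-40,"gripper":1},{"ax":0,"ay":0,"az":0,"dx":0,"dy":0,"dz":-40,"gripper":1},{"ax":0,"ay":0,"az":0,"dx":0,"dy":0,"dz":-40,"gripper":1},{"ax":0,"ay":0,"az":0,"dx":0,"dy":0,"dz":-20,"gripper":1},{"ax":0,"ay":0,"az":0,"dx":0,"dy":0,"dz":0,"gripper":1}]'

```text
t: 2.0
eef_pos: [0.4079, 0.0655, 0.056]
orientation: [179.9, -0.4, -167.6]
force: [-0.4, -0.0, 0.8]
gripper_width: 0.006
gripper_force: 0.0
```

```bash
python3 - <<'E'
from h import *
crop("side","side2",190,130,150,150,4)
print(arm.observe()["eef_pos"])
E
```

```text
[0.4094792  0.06539188 0.05777239]
```

View pics/side2.png

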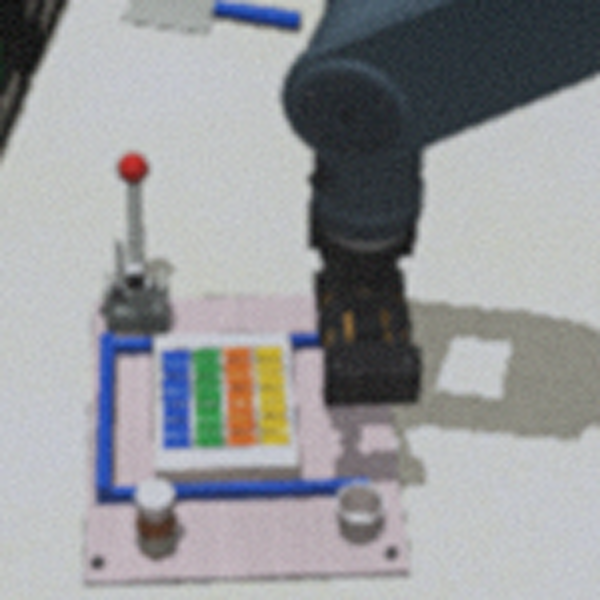

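The body clears the cup and rails. The fingers are centred short of the organiser, so I'll go down to 18 mm and start pushing.

>>> jog_arm --series '[{"ax":0,"ay":0,"az":0,"dx":0,"dy":0,"dz":-20,"gripper":1},{"ax":0,"ay":0,"az":0,"dx":0,"dy":0,"dz":-20,"gripper":1},{"ax":0,"ay":0,"az":0,"dx":0,"dy":0,"dz":0,"gripper":1},{"ax":0,"ay":0,"az":0,"dx":9.8,"dy":1.5,"dz":0,"gripper":1},{"ax":0,"ay":0,"az":0,"dx":9.8,"dy":1.5,"dz":0,"gripper":1},{"ax":0,"ay":0,"az":0,"dx":5.9,"dy":1.2,"dz":0,"gripper":1},{"ax":0,"ay":0,"az":0,"dx":2.9,"dy":0.6,"dz":0,"gripper":1},{"ax":0,"ay":0,"az":0,"dx":2.9,"dy":0.6,"dz":0,"gripper":1},{"ax":0,"ay":0,"az":0,"dx":2.9,"dy":0.6,"dz":0,"gripper":1},{"ax":0,"ay":0,"az":0,"dx":2.9,"dy":0.6,"dz":0,"gripper":1},{"ax":0,"ay":0,"az":0,"dx":2.9,"dy":0.6,"dz":0,"gripper":1},{"ax":0,"ay":0,"az":0,"dx":2.9,"dy":0.6,"dz":0,"gripper":1}]'

```text
t: 3.25
eef_pos: [0.4533, 0.0731, 0.0185]
orientation: [180.0, -0.1, -167.6]
force: [-1.3, -1.1, -0.8]
gripper_width: 0.006
gripper_force: 0.6
```

>>> jog_arm --series '[{"ax":0,"ay":0,"az":0,"dx":2.9,"dy":0.6,"dz":0,"gripper":1},{"ax":0,"ay":0,"az":0,"dx":2.9,"dy":0.6,"dz":0,"gripper":1},{"ax":0,"ay":0,"az":0,"dx":2.9,"dy":0.6,"dz":0,"gripper":1}]'

```text
t: 3.55
eef_pos: [0.4625, 0.0749, 0.0186]
orientation: [180.0, -0.0, -167.6]
force: [-0.7, 0.8, -1.0]
gripper_width: 0.002
gripper_force: 0.5
```

>>> jog_arm --series '[{"ax":0,"ay":0,"az":0,"dx":2.9,"dy":0.6,"dz":0,"gripper":1},{"ax":0,"ay":0,"az":0,"dx":2.9,"dy":0.6,"dz":0,"gripper":1},{"ax":0,"ay":0,"az":0,"dx":2.9,"dy":0.6,"dz":0,"gripper":1},{"ax":0,"ay":0,"az":0,"dx":2.9,"dy":0.6,"dz":0,"gripper":1}]'

```text
t: 3.95
eef_pos: [0.4742, 0.0773, 0.0187]
orientation: [-180.0, 0.0, -167.6]
force: [-1.3, -0.7, 0.0]
gripper_width: 0.005
gripper_force: 0.5
```

>>> jog_arm --series '[{"ax":0,"ay":0,"az":0,"dx":1.9,"dy":0.4,"dz":0,"gripper":1},{"ax":0,"ay":0,"az":0,"dx":1,"dy":0.2,"dz":0,"gripper":1}]'

```text
t: 4.15
eef_pos: [0.477, 0.0779, 0.0188]
orientation: [-180.0, -0.0, -167.6]
force: [-1.5, -0.0, 1.6]
gripper_width: 0.005
gripper_force: 1.2
```

>>> jog_arm --series '[{"ax":0,"ay":0,"az":0,"dx":1,"dy":0.2,"dz":0,"gripper":1},{"ax":0,"ay":0,"az":0,"dx":1,"dy":0.2,"dz":0,"gripper":1},{"ax":0,"ay":0,"az":0,"dx":1,"dy":0.2,"dz":0,"gripper":1}]'

```text
t: 4.45
eef_pos: [0.4778, 0.0783, 0.0184]
orientation: [180.0, -0.3, -167.6]
force: [-11.0, -3.9, 9.1]
gripper_width: 0.008
gripper_force: 5.7
```

```bash
python3 - <<'E'
from h import *
crop("side","side3",195,150,110,130,4.5)
print(arm.observe()["force"])
E
```

```text
[-8.87950149 -2.1269738   6.63940891]
```

View pics/side3.png

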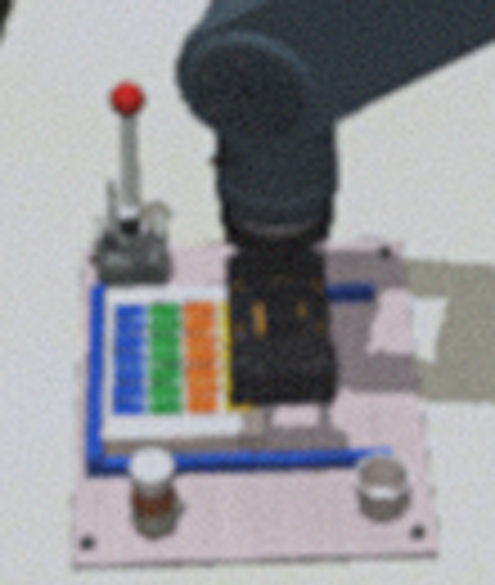

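The organiser's far edge touches the blue stop and the force rose to about 11 N, so it is home. Next I'll back off, rise, and go to the outer side of the lever.

>>> jog_arm --series '[{"ax":0,"ay":0,"az":0,"dx":-2,"dy":-0.4,"dz":0,"gripper":1},{"ax":0,"ay":0,"az":0,"dx":-10,"dy":-2,"dz":0,"gripper":1},{"ax":0,"ay":0,"az":0,"dx":-10,"dy":-2,"dz":0,"gripper":1},{"ax":0,"ay":0,"az":0,"dx":0,"dy":0,"dz":30,"gripper":1},{"ax":0,"ay":0,"az":0,"dx":0,"dy":0,"dz":40,"gripper":1},{"ax":0,"ay":0,"az":0,"dx":0,"dy":0,"dz":40,"gripper":1},{"ax":0,"ay":0,"az":0,"dx":0,"dy":0,"dz":40,"gripper":1},{"ax":0,"ay":0,"az":0,"dx":0,"dy":0,"dz":40,"gripper":1},{"ax":0,"ay":0,"az":0,"dx":0,"dy":0,"dz":40,"gripper":1},{"ax":0,"ay":0,"az":0,"dx":0,"dy":0,"dz":0,"gripper":1}]'

```text
t: 5.5
eef_pos: [0.4605, 0.0738, 0.2546]
orientation: [-179.8, 0.6, -167.6]
force: [0.7, -1.2, 0.2]
gripper_width: 0.006
gripper_force: 0.0
```

>>> jog_arm --series '[{"ax":0,"ay":0,"az":0,"dx":23,"dy":-27,"dz":0,"gripper":1},{"ax":0,"ay":0,"az":0,"dx":23,"dy":-27,"dz":0,"gripper":1},{"ax":0,"ay":0,"az":0,"dx":23,"dy":-27,"dz":0,"gripper":1},{"ax":0,"ay":0,"az":0,"dx":23,"dy":-27,"dz":0,"gripper":1},{"ax":0,"ay":0,"az":0,"dx":23,"dy":-27,"dz":0,"gripper":1},{"ax":0,"ay":0,"az":0,"dx":23,"dy":-27,"dz":0,"gripper":1},{"ax":0,"ay":0,"az":0,"dx":23,"dy":-24,"dz":0,"gripper":1},{"ax":0,"ay":0,"az":0,"dx":0,"dy":0,"dz":0,"gripper":1},{"ax":0,"ay":0,"az":0,"dx":0,"dy":0,"dz":0,"gripper":1}]'

```text
t: 6.4
eef_pos: [0.6179, -0.112, 0.2471]
orientation: [179.9, -0.1, -167.7]
force: [0.0, 0.8, 0.3]
gripper_width: 0.004
gripper_force: 0.0
```

```bash
python3 - <<'E'
from h import *
q=np.load("q.npy")
im=arm.snapshot("side"); e=arm.observe()["eef_pos"]; print(e)
d=e[:2]-q[:2];c,s=np.cos(q[2]),np.sin(q[2]); print("tcp in fixture",d@[c,s],d@[-s,c])
print("predicted tip px",proj("side",e),"knob px",proj("side",F([(75,-156,139)],q)))
g=arm.snapshot("side").astype(int)
m=(g[...,0]>130)&(g[...,1]<70)&(g[...,2]<70); m[:,:200]=0; m[:,245:]=0;m[:150]=0;m[240:]=0
print("red",np.argwhere(m).mean(0)[::-1],m.sum())
cv2.imwrite("pics/x.png",im)
crop("side","side4",170,90,150,170,3.5,im)
E
```

```text
[ 0.61773507 -0.11135236  0.24753596]
tcp in fixture 0.07090437869120914 -0.21389547272099482
predicted tip px [[222.97818978 134.18666936]] knob px [[223.1561281  172.27671028]]
red [222.65 170.95] 20
```

View pics/side4.png

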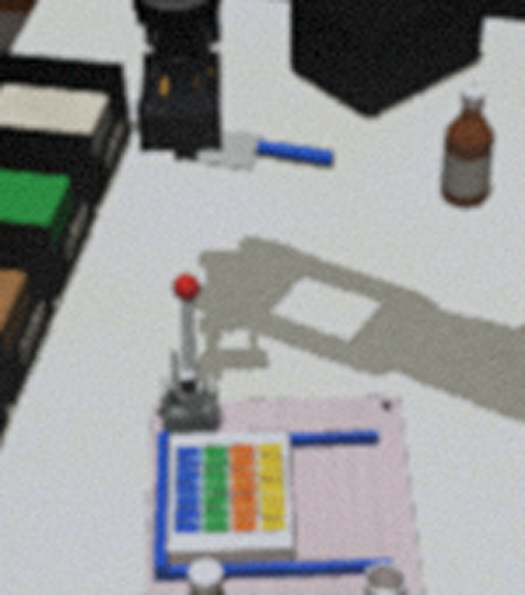

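The tip is above and outside the knob, aligned within 4 mm. The organiser is home and the clamp is still open. Going down beside the knob to start pushing.

>>> jog_arm --series '[{"ax":0,"ay":0,"az":0,"dx":4,"dy":1,"dz":-33,"gripper":1},{"ax":0,"ay":0,"az":0,"dx":0,"dy":0,"dz":-33,"gripper":1},{"ax":0,"ay":0,"az":0,"dx":0,"dy":0,"dz":-33,"gripper":1},{"ax":0,"ay":0,"az":0,"dx":0,"dy":0,"dz":-31,"gripper":1},{"ax":0,"ay":0,"az":0,"dx":0,"dy":0,"dz":0,"gripper":1},{"ax":0,"ay":0,"az":0,"dx":-1.3,"dy":5.9,"dz":0,"gripper":1},{"ax":0,"ay":0,"az":0,"dx":-1.3,"dy":5.9,"dz":0,"gripper":1},{"ax":0,"ay":0,"az":0,"dx":-1.3,"dy":5.9,"dz":0,"gripper":1},{"ax":0,"ay":0,"az":0,"dx":-1.3,"dy":5.9,"dz":0,"gripper":1},{"ax":0,"ay":0,"az":0,"dx":-1.3,"dy":5.9,"dz":0,"gripper":1},{"ax":0,"ay":0,"az":0,"dx":-1.3,"dy":5.9,"dz":0,"gripper":1}]'

```text
t: 7.6
eef_pos: [0.6163, -0.0775, 0.1208]
orientation: [-179.7, 0.1, -167.6]
force: [-1.5, -12.3, 11.6]
gripper_width: 0.007
gripper_force: 6.6
```

>>> jog_arm --series '[{"ax":0,"ay":0,"az":0,"dx":-1.3,"dy":5.9,"dz":3,"gripper":1},{"ax":0,"ay":0,"az":0,"dx":-1.3,"dy":5.9,"dz":2.5,"gripper":1},{"ax":0,"ay":0,"az":0,"dx":-1.3,"dy":5.9,"dz":2,"gripper":1},{"ax":0,"ay":0,"az":0,"dx":-1.3,"dy":5.9,"dz":1.5,"gripper":1},{"ax":0,"ay":0,"az":0,"dx":-1.3,"dy":5.9,"dz":1,"gripper":1}]'

```text
t: 8.1
eef_pos: [0.6093, -0.0463, 0.1299]
orientation: [-179.9, 0.1, -167.7]
force: [0.4, -2.8, 1.7]
gripper_width: 0.007
gripper_force: 1.3
```

>>> jog_arm --series '[{"ax":0,"ay":0,"az":0,"dx":-1.3,"dy":5.9,"dz":0.5,"gripper":1},{"ax":0,"ay":0,"az":0,"dx":-1.3,"dy":5.9,"dz":0,"gripper":1},{"ax":0,"ay":0,"az":0,"dx":-0.6,"dy":3,"dz":0,"gripper":1}]'

```text
t: 8.4
eef_pos: [0.6044, -0.0298, 0.1284]
orientation: [179.9, -0.1, -167.6]
force: [-0.4, -0.5, 0.4]
gripper_width: 0.007
gripper_force: 0.0
```

The push force fell to zero, so the lever probably snapped over. Backing away and looking.

>>> jog_arm --series '[{"ax":0,"ay":0,"az":0,"dx":4,"dy":-20,"dz":0,"gripper":1},{"ax":0,"ay":0,"az":0,"dx":8,"dy":-40,"dz":0,"gripper":1},{"ax":0,"ay":0,"az":0,"dx":5,"dy":-20,"dz":30,"gripper":1},{"ax":0,"ay":0,"az":0,"dx":0,"dy":0,"dz":40,"gripper":1},{"ax":0,"ay":0,"az":0,"dx":0,"dy":0,"dz":40,"gripper":1},{"ax":0,"ay":0,"az":0,"dx":0,"dy":0,"dz":0,"gripper":1}]'

```text
t: 9.0
eef_pos: [0.6251, -0.112, 0.2455]
orientation: [-179.7, 0.5, -167.6]
force: [0.7, -0.4, 0.6]
gripper_width: 0.006
gripper_force: 0.0
```

```bash
python3 - <<'E'
from h import *
crop("side","side5",190,150,110,130,4.5)
q=np.load("q.npy")
for a in(.5,1.07): print(a,(proj("side",F([(75,-108+100*np.sin(a-.5),52+100*np.cos(a-.5))],q))[0]-[190,150])*4.5)
E
```

```text
0.5 [147.8183171  131.46218011]
1.07 [148.29909692 201.69452984]
```

View pics/side5.png

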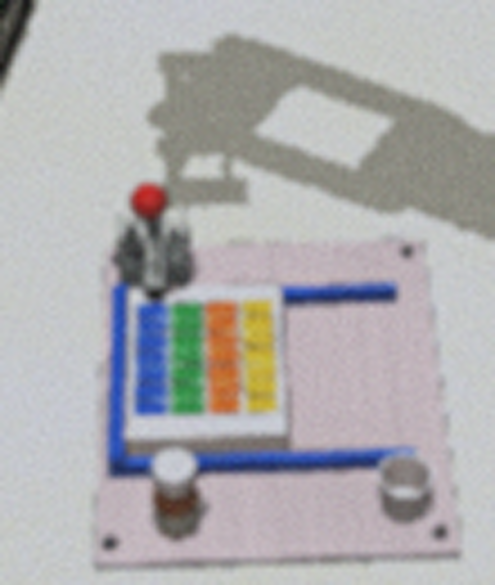

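The knob is at crop (149,199), against a prediction of (148,202) for 1.07 rad. The pad is on the organiser's rim, the organiser is at the stop, and the vial and cup are where they were. Handing in.

```bash
python3 -c "
from plant import arm
print(arm.finish_job())"
```

```text
the job is handed in; nothing more can be done
None
```

The organiser was pushed home against the end stop, and only then was the clamp lever flipped past centre. The last picture shows its pad down on the organiser's rim and the vial and cup where they were; the job is handed in at about 9 s of robot time, but no verdict came back.

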